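# Pull the corner-notched sample plate and present its label

## Task

One of the three ply plates in the slotted rack has a small notch cut out of one corner: draw it straight up out of its slot by its top edge, leaving the other two plates standing and the small offcut and the pencil where they lie. Finish still holding it motionless in the gripper, 10 to 30 cm above the bare ply strip that lies to the right of the rack, centred over the strip and lined up along it, with the notched end (where the paper label is) pointing away from the robot. The label face must look upward, the plate tipped at least half-way from upright to flat; do not put it down or let go.

Things in the scene. Friction and masses are not known exactly. Their poses are not given: they have to be found in the camera images.
- rack: fixed wooden rack, base 150 x 172 x 8 mm flat on the bench, at any yaw. Three slots along its x axis at y = -66, 0, +66 mm, 11 mm wide between 9 mm rails, closed 62 mm either side of the middle; slot floor 8 mm, rail tops 33 mm above the bench. Origin: centre of the underside, z up.
- notched_plate: the wanted plate: plywood 120 (x) x 8 (y) x 100 mm (z), 45 to 90 g, upright in any of the slots, its upper 75 mm free. Origin: middle of its bottom edge. +x points to the notched end, +z to its top edge as it stands, +y outward from the face with the paper label. Facing the label with the top edge up, the notch is at the upper left.
- plate_centre (a point): centre of the notched plate (50 mm above its bottom edge); axes as the plate's
- notched_end (a point): middle of the notched plate's +x end edge, 60 mm from the centre. At this end an 22 x 22 mm square is cut out of the top corner, and on the +y face only is the white paper label, 38 x 50 mm (x 16 to 54 mm, z 24 to 74 mm from the plate's origin).
- plain_end (a point): middle of the notched plate's other end edge (-x end, 60 mm from the centre)
- square_plate: another plate of the same size, wood and label but with four square corners, to be left standing in its slot. Origin at the middle of its bottom edge, z up.
- mid_notch_plate: another plate of the same size, wood and label but with a notch 24 mm wide and 14 mm deep in the middle of its top edge and whole corners, to be left standing in its slot. Origin at the middle of its bottom edge, z up.
- strip: bare ply strip, fixed flat on the bench to the robot's right of the rack, 74 (x) x 150 (y) x 6 mm. Origin at the centre of its underside; its long axis +y points away from the robot and +x to the robot's right, give or take 0.3 rad.
- offcut_small: loose small wood offcut, 35 x 45 x 18 mm, a bystander on the bench near its front edge. Origin at the centre of its underside.
- pencil: loose green pencil, 7 x 112 x 7 mm, a bystander on the bench behind the rack. Origin at its underside.

How it is judged:
By the outcome, as a careful person would: the job done as asked, in the order asked, and still so for the second after the job is handed in, while the arm keeps its last pose, push and grip.
It also fails if it takes over 38 s, if anything falls off the work surface, if the arm or the gripper's body presses on something with over 40 N, if the wrist force passes 120 N, or if a joint passes its speed limit or range.

## Robot

A 6-joint arm with a two-finger parallel gripper is mounted at the origin on a cart in front of the work surface, level with it; the furniture and walls round the work are solid. World frame = base frame: x ahead of the robot, y to its left, z up, the work surface at z = 0. Lengths are in m, angles in rad, forces in N, time in s.
With the tool pointing down it reaches from about 0.425 to 0.95 m from the base axis. Payload 3.5 kg.
Tool frame: the origin (TCP) lies at the very end of the fingers, on their centre line; the grasp point (between the pads) lies 19 mm behind it; z points along the fingers, y is the line along which they close (so a half turn about z gives the same grasp; the last joint's range is limited). The gripper opens to 85 mm and grips with 20 to 120 N. Pads are 22 mm wide; open, the fingers measure 114 mm over their backs; the gripper's body (76 mm by 85 mm) begins 54 mm behind the grasp point. The pads swing forward as they close: fully open they stand 13 mm farther back than shut.
Start: joints at [-1.457, 0.286, 1.577, -0, 1.279, -0.15], TCP at [0.176, -0.652, 0.231] pointing down, gripper open.
Joint ranges: [-2.77, 2.77], [-0.9, 2.22], [0.21, 2.48], [-1.53, 4.67], [0.24, 2.81], [-2.84, 2.84]. Speed limits (rad/s): [2.79, 2.79, 3.14, 3.14, 3.14, 3.14].

## Interface

Orientations are given as a unit quaternion [x, y, z, w].
In Python, from plant import get_state, read_camera, sign_off, recognise gives the robot as it stands.
- The arm moves only by the tool arm_command, never from a script. Its argument "steps" is a list of rows, each an object with "translation": the shift along the tool's x, y, z scaled (see below), a list of three; "twist": the turn, a rotation vector about the tool's x, y, z scaled (see below), a list of three; "fingers": the opening, from -1 (shut) to 1 (fully open). In form: [{"translation": [x, y, z], "twist": [rx, ry, rz], "fingers": fingers}, ...]. A call has 1 to 5 rows; each row is the pose to reach, as a shift and turn from the pose commanded when the call began, along the tool's axes at that moment; what a row does not reach only later rows make up. The controller multiplies each number of a shift by 75 cm and each number of a turn by 60 degrees. A row lasts 1/8 s, in which the tool goes at most 62.5 mm and 10.7 degrees, less where a joint would pass 70% of its speed; a pose out of reach is approached as far as the arm can. A call with a number of a shift or a turn outside -1 to 1 is refused whole. A call with a gripper value outside its range is refused whole. The fingers move at their own pace and stop on an object; "grip_force" is the grip in N (left out, the last holds). Time passes only in rows, so rows that repeat a pose let the fingers close. It gives the time, the measured TCP pose, the force, the opening and the grip force at its end, in the units of the state.
- get_state(): the state, without advancing time (a new reading comes with each control period).
- read_camera(name): name is "scene" or "top" or "wrist"; returns a dict with "pixels" (400x640x3 uint8, red, green, blue), "K" (3x3 intrinsics, pixels), "R" (3x3) and "t" (3): a world point X has camera coordinates R X + t; the wrist camera has in their place "T_tool_cam" (4x4, takes a point from camera to tool coordinates, whose origin is the TCP and whose axes are the flange's). Camera axes: x right, y down, z forward; pixel columns grow to the right and rows downward; lengths in m; the calibration is good to about 2 mm. A picture is of the moment at which its call begins: read the wrist's pose just before it. There is no depth.
- sign_off(): hands the job in; it is judged then, once.
Trained networks look in a picture, given as the dict that the camera call returned (one of the last four; its "shot" number tells which), for a name from the list of things; names that differ only in an ending like _2 or _b are one class to them, and where a whole thing is asked for, a point or a joint stands for the part that bears it (a point fixed in the world has none). Each returns a list of dicts, best first, with "conf" (0 to 1); they miss things now and then, are a little off and sometimes report something else, mostly with a low value. They report only what shows in the picture. A call takes as long as a camera call.
- recognise(picture, query): "point" ([row, column] in pixels, amid what is visible of it).
The state is a dict: "time": time; "qpos": joint angles; "dq": joint speeds; "joint_efforts": joint torques, N m; "eef_pos": TCP position; "tcp_rot": TCP orientation; "contact_force": force on the tool from outside, world axes, zero at the start; "wrist_torque": the same for the moment, N m; "opening": opening from 0.0 (shut) to 1.0 (fully open); "finger_force": force on a finger pad.
Only numpy, scipy, OpenCV 4.12 (cv2) and the standard library are available. Lean on these libraries where they do the work, as an engineer would, in place of code of your own. Each camera call takes 0.05 s, during which the arm holds its last target. There are 200 camera calls.

## Working session

There is one attempt and no reset: what is moved stays moved. The work goes in short steps, Python scripts to look and compute and a tool call to move; the robot and the scene stay as the last step left them, time stands still between calls to the robot, and variables do not carry over. Pictures are saved under pics/ and viewed, at most 10 in all, crops included, and the job is handed in when it is done.

Besides the shell and the picture viewer there is one more tool, called after ">>>" as name(argument=value, ...) on one line, values as JSON. arm_command: Moves the arm, as the interface text tells. Shifts and turns lie within -1 to 1; 1 stands for 75 cm of shift or 60 degrees of turn. Its arguments: {"type":"object","properties":{"steps":{"type":"array"},"grip_force":{"type":"number"}},"required":["steps"]}

```bash
mkdir -p pics; ls; cat > h.py <<'E'
import numpy as np, cv2
from plant import get_state, read_camera, sign_off, recognise
from scipy.spatial.transform import Rotation as Ro
def save(p,n): cv2.imwrite('pics/'+n, p['pixels'][:,:,::-1])
def cam(p,s=None):
    if 'R' in p: return np.array(p['K']),np.array(p['R']),np.array(p['t'])
    T=np.eye(4);T[:3,:3]=Ro.from_quat(s['tcp_rot']).as_matrix();T[:3,3]=s['eef_pos']
    M=np.linalg.inv(T@np.array(p['T_tool_cam']));return np.array(p['K']),M[:3,:3],M[:3,3]
def ray(c,rc):
    K,R,t=c;d=R.T@np.linalg.inv(K)@np.array([rc[1],rc[0],1.]);return -R.T@t,d/np.linalg.norm(d)
def onz(c,rc,z):
    o,d=ray(c,rc);return o+d*(z-o[2])/d[2]
def proj(c,X):
    K,R,t=c;v=K@(R@np.array(X)+t);return v[1]/v[2],v[0]/v[2]
def tri(L):
    A=0;b=0
    for c,rc in L:
        o,d=ray(c,rc);P=np.eye(3)-np.outer(d,d);A=A+P;b=b+P@o
    return np.linalg.solve(A,b)
E
python3 - <<'E'
from h import *
s=get_state();print(s)
for n in ['scene','top']:
    p=read_camera(n);save(p,n+'0.png');c=cam(p)
    print(n,'cam at',(-c[1].T@c[2]).round(3))
    for q in ['rack','notched_plate','plate_centre','notched_end','plain_end','square_plate','mid_notch_plate','strip','offcut_small','pencil']:
        print(q,[(np.round(r['point']).tolist(),round(r['conf'],2),onz(c,r['point'],0.05).round(3).tolist()) for r in recognise(p,q)[:3]])
E
```

```text
pics
{'time': 0.0, 'qpos': array([-1.45700204e+00,  2.87198596e-01,  1.57816930e+00, -2.35757221e-05,
        1.27860389e+00, -1.50009882e-01]), 'dq': array([-0.00037901,  0.00043171, -0.00080432, -0.00014042,  0.00083541,
        0.0023951 ]), 'joint_efforts': array([ 3.46095358e-04, -4.05982697e+01, -2.92623693e+01, -1.49949028e-04,
        5.94426849e-03,  1.11166329e-05]), 'eef_pos': array([ 0.17595095, -0.65098499,  0.2299294 ]), 'tcp_rot': array([ 9.91312375e-01,  1.31523226e-01,  1.02568402e-05, -1.18957128e-03]), 'contact_force': array([-0.29101104,  0.4086562 ,  0.62434146]), 'wrist_torque': array([ 0.00592885,  0.02152323, -0.02986241]), 'finger_force': 0.0, 'opening': 1.0001652174126205}
scene cam at [0.004 0.493 0.757]
rack [([275.0, 295.0], 0.81, [0.408, 0.258, 0.05])]
notched_plate [([211.0, 288.0], 0.65, [0.565, 0.178, 0.05]), ([236.0, 281.0], 0.17, [0.511, 0.228, 0.05])]
plate_centre [([210.0, 291.0], 0.73, [0.565, 0.169, 0.05])]
notched_end [([212.0, 289.0], 0.9, [0.56, 0.176, 0.05])]
plain_end [([212.0, 287.0], 0.58, [0.565, 0.181, 0.05])]
square_plate [([233.0, 282
[... 265 characters left out ...]
([213.0, 290.0], 0.58, [0.557, 0.178, 0.05])]
top cam at [0.358 0.083 1.062]
rack [([221.0, 273.0], 0.8, [0.492, 0.221, 0.05]), ([271.0, 348.0], 0.71, [0.376, 0.038, 0.05]), ([195.0, 288.0], 0.48, [0.557, 0.186, 0.05])]
notched_plate [([194.0, 284.0], 0.7, [0.559, 0.194, 0.05])]
plate_centre [([201.0, 282.0], 0.58, [0.543, 0.2, 0.05])]
notched_end [([196.0, 288.0], 0.75, [0.554, 0.187, 0.05])]
plain_end [([203.0, 288.0], 0.49, [0.537, 0.186, 0.05])]
square_plate [([214.0, 262.0], 0.62, [0.509, 0.248, 0.05])]
mid_notch_plate [([232.0, 241.0], 0.63, [0.464, 0.298, 0.05])]
strip [([239.0, 412.0], 0.71, [0.454, -0.114, 0.05])]
offcut_small [([271.0, 352.0], 0.67, [0.375, 0.027, 0.05])]
pencil []
```

```bash
python3 - <<'E'
import cv2
a=cv2.imread('pics/scene0.png');b=cv2.imread('pics/top0.png')
cv2.imwrite('pics/a.png',cv2.resize(a[160:310,170:370],(800,600),interpolation=cv2.INTER_CUBIC))
cv2.imwrite('pics/b.png',cv2.resize(b[150:300,200:400],(800,600),interpolation=cv2.INTER_CUBIC))
E
```

```text
(no output)
```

View pics/a.png

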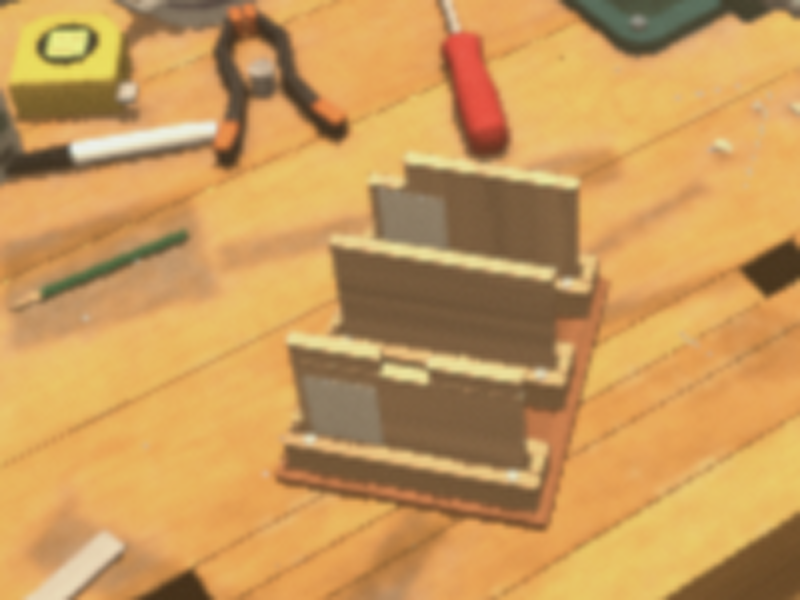

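View pics/b.png

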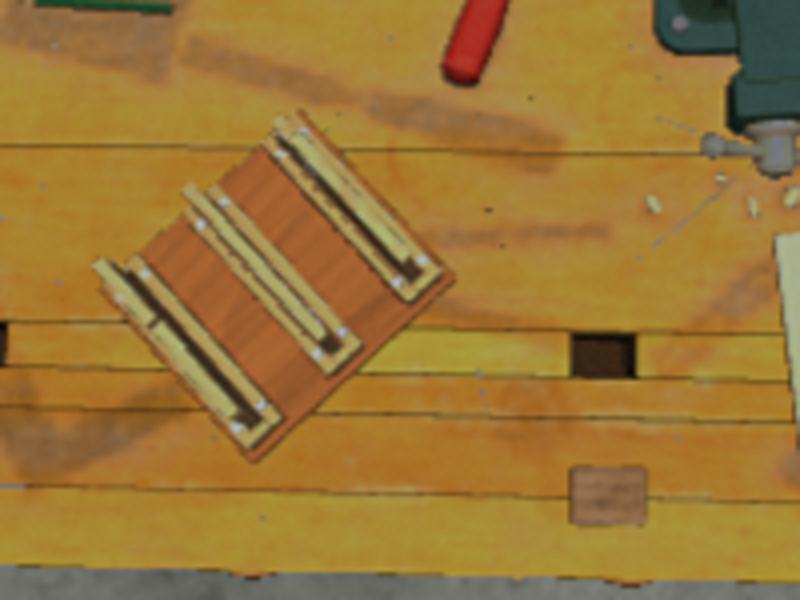

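View pics/top0.png

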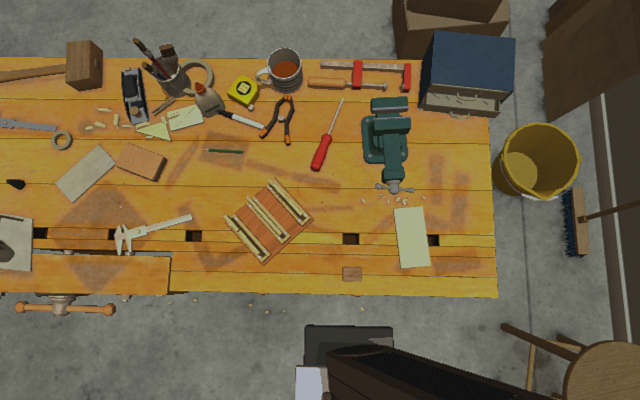

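The scene crop shows the notched plate in the far slot. Its notch is at the upper left (crop about 390,180), the label faces the camera, and the top edge runs from about (407,157) to (578,180). In the top view it is the right-hand slot, so its +x end points away and to the left. The strip is at about (412,237). Next I'll work out a rough pose and plan a hover for the wrist camera.

```bash
python3 - <<'E'
from h import *
cs=cam(read_camera('scene'));ct=cam(read_camera('top'))
a=onz(cs,(160+160/4,170+408/4),.108);b=onz(cs,(160+184/4,170+578/4),.108)
print('scene notch step, plain corner',a,b,np.linalg.norm(a-b),np.degrees(np.arctan2(*(a-b)[1::-1])))
u=(a-b)/np.linalg.norm(a-b);ce=b+u*.06;print('centre',ce)
for d in (-60,38,60): print('top proj',proj(ct,ce+u*d/1000))
# strip
p=read_camera('top');im=p['pixels'][200:275,385:440];g=cv2.cvtColor(im,cv2.COLOR_RGB2HSV)
m=((g[...,1]<110)&(g[...,2]>140)).astype(np.uint8);n,l,st,_=cv2.connectedComponentsWithStats(m);k=1+st[1:,4].argmax()
r=cv2.minAreaRect(np.argwhere(l==k).astype(np.float32));q=cv2.boxPoints(r)+[200,385]
P=np.array([onz(ct,x,.006) for x in q]);print(P.round(4),P.mean(0),np.linalg.norm(P[1]-P[0]),np.linalg.norm(P[2]-P[1]))
w=read_camera('wrist');print(w['T_tool_cam'],w['K'])
E
```

```text
scene notch step, plain corner [0.56603808 0.21464573 0.108     ] [0.49887892 0.14779294 0.108     ] 0.09476100385661496 44.8690150543229
centre [0.54140221 0.19012224 0.108     ]
top proj (np.float64(215.12077931568768), np.float64(301.23577954860707))
top proj (np.float64(185.11962507234884), np.float64(272.4259389583534))
top proj (np.float64(178.50876862284065), np.float64(266.0775925270601))
[[ 0.5457 -0.1525  0.006 ]
 [ 0.5348 -0.0779  0.006 ]
 [ 0.3843 -0.095   0.006 ]
 [ 0.3949 -0.1676  0.006 ]] [ 0.4649017  -0.12326635  0.006     ] 0.07536322852427513 0.1514624079463121
[[ 8.66546649e-04 -9.55493520e-01 -2.95010818e-01  7.49456455e-02]
 [ 9.99999547e-01  9.44415574e-04 -1.21475899e-04  2.35715527e-04]
 [ 3.94682245e-04 -2.95010579e-01  9.55493905e-01 -1.44421761e-01]
 [ 0.00000000e+00  0.00000000e+00  0.00000000e+00  1.00000000e+00]] [[313.99916127   0.         317.84211719]
 [  0.         313.99916127 198.47023545]
 [  0.           0.           1.        ]]
```

>>> arm_command(steps=[{"translation":[0.39,-0.1,-0.13],"twist":[0,0,0],"fingers":0},{"translation":[0.39,-0.1,-0.13],"twist":[0,0,0],"fingers":0},{"translation":[0.39,-0.1,-0.13],"twist":[0,0,0],"fingers":0},{"translation":[0.39,-0.1,-0.13],"twist":[0,0,0],"fingers":0},{"translation":[0.39,-0.1,-0.13],"twist":[0,0,0],"fingers":0}])

```text
time: 1.92
eef_pos: [0.4364, -0.5041, 0.3282]
tcp_rot: [0.991, 0.131, 0.0, 0.0]
contact_force: [0.2, -1.2, -0.2]
opening: 0.5
finger_force: 0.0
```

>>> arm_command(steps=[{"translation":[0.18,-0.36,0],"twist":[0,0,0],"fingers":0},{"translation":[0.18,-0.36,0],"twist":[0,0,0],"fingers":0},{"translation":[0.18,-0.36,0],"twist":[0,0,0],"fingers":0},{"translation":[0.18,-0.36,0],"twist":[0,0,0],"fingers":0},{"translation":[0.18,-0.36,0],"twist":[0,0,0],"fingers":0}])

```text
time: 2.55
eef_pos: [0.4949, -0.207, 0.3277]
tcp_rot: [0.991, 0.132, 0.0, 0.0]
contact_force: [0.8, 0.7, -0.0]
opening: 0.501
finger_force: 0.0
```

>>> arm_command(steps=[{"translation":[0.14,-0.37,0],"twist":[0,0,-0.5],"fingers":0},{"translation":[0.14,-0.37,0],"twist":[0,0,-0.5],"fingers":0},{"translation":[0.14,-0.37,0],"twist":[0,0,-0.5],"fingers":0},{"translation":[0.14,-0.37,0],"twist":[0,0,-0.5],"fingers":0},{"translation":[0.14,-0.37,0],"twist":[0,0,-0.5],"fingers":0}])

```text
time: 3.18
eef_pos: [0.5236, 0.0884, 0.3277]
tcp_rot: [0.923, 0.384, 0.0, 0.0]
contact_force: [1.6, -0.7, -0.5]
opening: 0.502
finger_force: 0.0
```

```bash
cat >> h.py <<'E'
def step(s,pos,R):
    R0=Ro.from_quat(s['tcp_rot']);print('trans',(R0.inv().apply(np.array(pos)-s['eef_pos'])/.75).round(3),'twist',(np.degrees((R0.inv()*R).as_rotvec())/60).round(3))
def down(yaw): return Ro.from_euler('z',yaw)*Ro.from_euler('x',np.pi)
E
python3 - <<'E'
from h import *
s=get_state();p=read_camera('wrist');save(p,'w1.png');np.savez('w1.npz',pos=s['eef_pos'],rot=s['tcp_rot'])
print(s['qpos'].round(3)); c=cam(p,s)
ce=np.array([.5414,.1901,.108]);u=np.array([.709,.705,0]);
for d in (-60,38,60): print(proj(c,ce+u*d/1000))
step(s,[.541,.19,.26],down(np.radians(45)))
E
```

```text
[-0.024 -0.095  1.813  0.     1.423  0.758]
(np.float64(147.1305267838175), np.float64(266.3994581475177))
(np.float64(54.66144277881132), np.float64(262.62497601365396))
(np.float64(31.667339828586872), np.float64(261.68638305900606))
trans [ 0.112 -0.079  0.09 ] twist [ 0.001 -0.001  0.003]
```

View pics/w1.png

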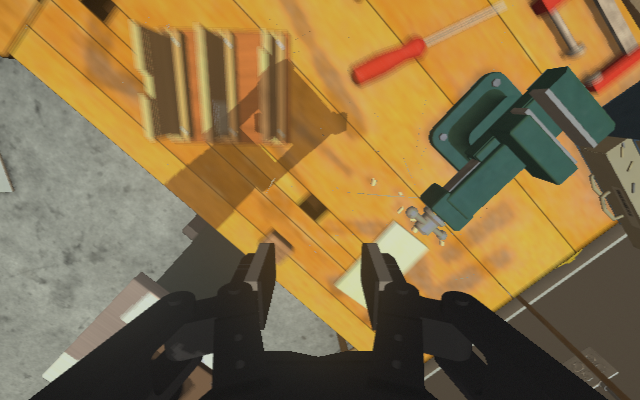

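The wrist view shows the notched plate as the right-hand one at column ~265, rows 35–140, which agrees with the estimate. I'll move to a hover above it.

>>> arm_command(steps=[{"translation":[0.11,-0.08,0.04],"twist":[0,0,0],"fingers":0},{"translation":[0.11,-0.08,0.04],"twist":[0,0,0],"fingers":0},{"translation":[0.11,-0.08,0.04],"twist":[0,0,0],"fingers":0}])

```text
time: 3.6
eef_pos: [0.5387, 0.1888, 0.2957]
tcp_rot: [0.923, 0.385, -0.001, -0.0]
contact_force: [0.2, 0.2, -0.3]
opening: 0.5
finger_force: 0.0
```

```bash
python3 - <<'E'
from h import *
s=get_state();p=read_camera('wrist');np.savez('w2.npz',pos=s['eef_pos'],rot=s['tcp_rot'])
print(s['eef_pos'],s['qpos'].round(3)); c=cam(p,s);im=p['pixels'].copy()
ce=np.array([.5414,.1901,.108]);u=np.array([.709,.705,0]);
for d in (-60,38,60):
    r=proj(c,ce+u*d/1000);print(r)
cv2.imwrite('pics/w2full.png',im[:,:,::-1])
cv2.imwrite('pics/w2.png',cv2.resize(im[100:300,220:420,::-1],(600,600),interpolation=cv2.INTER_CUBIC))
E
```

```text
[0.53874653 0.18876545 0.29565088] [0.159 0.015 1.764 0.    1.366 0.939]
(np.float64(223.01197025920368), np.float64(318.544833686595))
(np.float64(135.38943391845459), np.float64(319.5023445819658))
(np.float64(113.53348823136872), np.float64(319.7411793269752))
```

View pics/w2.png

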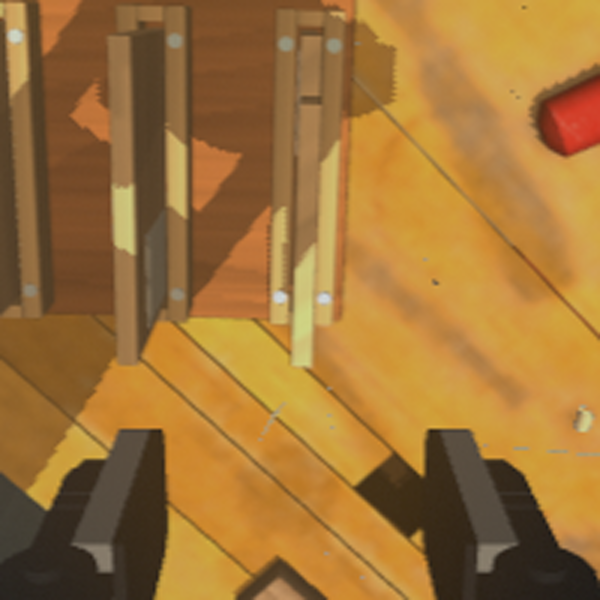

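The hover view shows the plate's top edge from plain end (crop 303,366) to notch step (crop 311,98), and the notch lies beyond that. I'll triangulate these two points with the scene view.

```bash
python3 - <<'E'
from h import *
s=get_state();cs=cam(read_camera('scene'));c=cam(read_camera('wrist'),s)
f=lambda x,y,k,x0,y0:(y0+(y+.5)/k-.5,x0+(x+.5)/k-.5)
b=tri([(c,f(303,366,3,220,100)),(cs,f(578,184,4,170,160))]);a=tri([(c,f(311,98,3,220,100)),(cs,f(408,160,4,170,160))])
print('tri',a,b)
a=onz(c,f(311,98,3,220,100),.108);b=onz(c,f(303,366,3,220,100),.108)
d=a-b;yaw=np.arctan2(d[1],d[0]);print(a,b,np.linalg.norm(d),np.degrees(yaw))
u=d/np.linalg.norm(d);ce=(a-.038*u+b+.06*u)/2;print('centre',ce)
for z in (.15,.075): step(s,[ce[0],ce[1],z],down(yaw))
E
```

```text
tri [0.57326067 0.21321103 0.10171886] [0.50178928 0.14592118 0.1060158 ]
[0.57402903 0.21481421 0.108     ] [0.50208471 0.14568834 0.108     ] 0.09977159111942296 43.85543662026475
centre [0.54598886 0.18787253 0.108     ]
trans [0.007 0.006 0.195] twist [-0.001  0.002  0.023]
trans [0.007 0.006 0.295] twist [-0.001  0.002  0.023]
```

>>> arm_command(steps=[{"translation":[0.007,0.006,0.08],"twist":[0,0,0.023],"fingers":0},{"translation":[0.007,0.006,0.15],"twist":[0,0,0.023],"fingers":0},{"translation":[0.007,0.006,0.19],"twist":[0,0,0.023],"fingers":0},{"translation":[0.007,0.006,0.19],"twist":[0,0,0.023],"fingers":0}])

```text
time: 4.25
eef_pos: [0.5449, 0.1856, 0.1525]
tcp_rot: [0.928, 0.372, -0.003, -0.001]
contact_force: [0.2, -0.2, 0.2]
opening: 0.501
finger_force: 0.0
```

```bash
python3 - <<'E'
from h import *
s=get_state();p=read_camera('wrist');im=p['pixels'];c=cam(p,s)
print(s['eef_pos'],s['qpos'].round(3))
for d in (-60,38,60): print(proj(c,np.array([.546,.1879,.108])+np.array([.721,.693,0])*d/1000))
cv2.imwrite('pics/w3.png',cv2.resize(im[60:360,220:420,::-1],(400,600),interpolation=cv2.INTER_CUBIC))
E
```

```text
[0.54489085 0.18562396 0.15248827] [ 0.152  0.15   1.888 -0.     1.109  0.962]
(np.float64(299.39354890348875), np.float64(316.98494080889566))
(np.float64(160.7406074159804), np.float64(316.30360018518036))
(np.float64(123.53736663151766), np.float64(316.1207834413855))
```

View pics/w3.png

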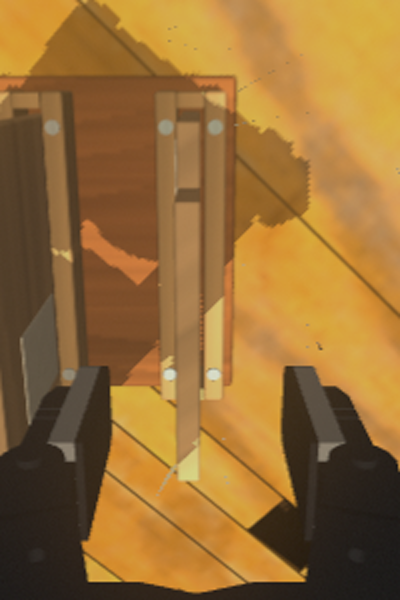

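The plate is centred at col 314 and the fingers at col 318, so I need about 2.3 mm toward tool −y. Then I descend and close.

>>> arm_command(steps=[{"translation":[0.003,-0.003,0.04],"twist":[0,0,0],"fingers":0},{"translation":[0.003,-0.003,0.08],"twist":[0,0,0],"fingers":0},{"translation":[0.003,-0.003,0.106],"twist":[0,0,0],"fingers":0},{"translation":[0.003,-0.003,0.106],"twist":[0,0,0],"fingers":0}])

```text
time: 4.8
eef_pos: [0.5465, 0.1901, 0.0753]
tcp_rot: [0.928, 0.372, -0.0, -0.0]
contact_force: [-0.9, -0.5, 0.1]
opening: 0.503
finger_force: 0.0
```

>>> arm_command(grip_force=50, steps=[{"translation":[0,0,0],"twist":[0,0,0],"fingers":-0.5},{"translation":[0,0,0],"twist":[0,0,0],"fingers":-1},{"translation":[0,0,0],"twist":[0,0,0],"fingers":-1},{"translation":[0,0,0],"twist":[0,0,0],"fingers":-1},{"translation":[0,0,0],"twist":[0,0,0],"fingers":-1}])

```text
time: 5.42
eef_pos: [0.5476, 0.1908, 0.0772]
tcp_rot: [0.928, 0.372, 0.001, 0.0]
contact_force: [-1.8, 0.3, 5.6]
opening: 0.083
finger_force: 49.7
```

>>> arm_command(steps=[{"translation":[0,0,-0.03],"twist":[0,0,0],"fingers":-1},{"translation":[0,0,-0.06],"twist":[0,0,0],"fingers":-1},{"translation":[0,0,-0.1],"twist":[0,0,0],"fingers":-1},{"translation":[0,0,-0.15],"twist":[0,0,0],"fingers":-1},{"translation":[0,0,-0.2],"twist":[0,0,0],"fingers":-1}])

```text
time: 6.05
eef_pos: [0.5459, 0.1903, 0.2257]
tcp_rot: [0.928, 0.373, -0.001, 0.0]
contact_force: [0.5, 0.5, -0.6]
opening: 0.083
finger_force: 48.7
```

>>> arm_command(steps=[{"translation":[0,0,-0.05],"twist":[0,0,0],"fingers":-1},{"translation":[0,0,-0.1],"twist":[0,0,0],"fingers":-1},{"translation":[0,0,-0.13],"twist":[0,0,0],"fingers":-1}])

```text
time: 6.42
eef_pos: [0.5468, 0.1904, 0.325]
tcp_rot: [0.928, 0.372, 0.001, 0.0]
contact_force: [0.5, 0.7, -1.2]
opening: 0.086
finger_force: 48.7
```

```bash
python3 - <<'E'
from h import *
s=get_state();print({k:np.round(s[k],3) for k in ('qpos','eef_pos','tcp_rot','opening','contact_force')})
p=read_camera('scene')['pixels'];w=read_camera('wrist')['pixels']
o=np.hstack([cv2.resize(p[100:310,170:370,::-1],(400,420)),cv2.resize(w[60:360,220:420,::-1],(280,420))]);cv2.imwrite('pics/l.png',o)
# target: plate x along strip axis (6 deg), tilt th
th=np.radians(68);psi=np.radians(6)
px=np.array([np.cos(psi),np.sin(psi),0]);l=np.array([np.sin(psi),-np.cos(psi),0])  # right
pz=np.sin(th)*l+np.cos(th)*np.array([0,0,1]);py=np.cross(pz,px)
R=Ro.from_matrix(np.c_[px,-py,-pz]);print('py',py)
# model wrist check
M=lambda q,sg:(Ro.from_euler('z',q[0])*Ro.from_euler('y',q[1]+q[2])*Ro.from_euler('z',sg*q[3])*Ro.from_euler('y',q[4])*Ro.from_euler('z',q[5]+np.pi/2))
print('model err',(M(s['qpos'],1).inv()*Ro.from_quat(s['tcp_rot'])).magnitude())
for j1 in (-.9,-.6,-.3):
  for f in (1.7,2.,2.3):
    W=(Ro.from_euler('z',j1)*Ro.from_euler('y',f)).inv()*R
    e=W.as_euler('ZYZ');print(j1,f,'j4',e[0].round(2),'j5',e[1].round(2),'j6',((e[2]-np.pi/2+np.pi)%(2*np.pi)-np.pi).round(2))
E
```

```text
{'qpos': array([ 0.16 ,  0.016,  1.71 , -0.   ,  1.413,  0.968]), 'eef_pos': array([0.547, 0.19 , 0.325]), 'tcp_rot': array([0.928, 0.372, 0.001, 0.   ]), 'opening': np.float64(0.086), 'contact_force': array([ 0.465,  0.71 , -1.194])}
py [-0.03915705  0.37255446  0.92718385]
model err 3.982778490615754e-16
-0.9 1.7 j4 0.81 j5 2.39 j6 0.89
-0.9 2.0 j4 0.64 j5 2.16 j6 0.63
-0.9 2.3 j4 0.56 j5 1.91 j6 0.44
-0.6 1.7 j4 1.0 j5 2.15 j6 1.13
-0.6 2.0 j4 0.87 j5 1.97 j6 0.85
-0.6 2.3 j4 0.8 j5 1.77 j6 0.62
-0.3 1.7 j4 1.11 j5 1.89 j6 1.29
-0.3 2.0 j4 1.05 j5 1.75 j6 1.01
-0.3 2.3 j4 1.02 j5 1.59 j6 0.76
```

View pics/l.png

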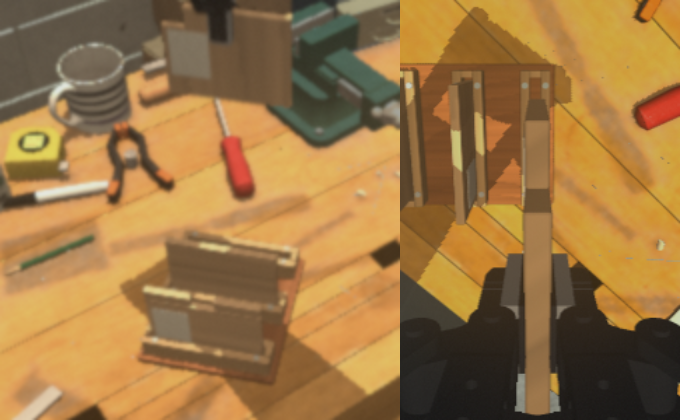

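It's held squarely, and the other two plates are still standing. Next I'll compute the carry.

```bash
cat >> h.py <<'E'
def target(th=68,psi=6.,c=(.465,-.123,.20),off=(0,0,.019)):
    th,psi=np.radians([th,psi])
    px=np.array([np.cos(psi),np.sin(psi),0]);l=np.array([np.sin(psi),-np.cos(psi),0])
    pz=np.sin(th)*l+np.cos(th)*np.array([0,0,1]);py=np.cross(pz,px)
    R=Ro.from_matrix(np.c_[px,-py,-pz]);return np.array(c)-R.apply(off),R
E
python3 - <<'E'
from h import *
s=get_state();c=cam(read_camera('wrist'),s);R0=Ro.from_quat(s['tcp_rot'])
for x in (.034,.038,.042,-.06): print(x,proj(c,s['eef_pos']+R0.apply([x,0,-.031])))
for z in (-.028,-.034): print(z,proj(c,s['eef_pos']+R0.apply([.038,0,z])))
step(s,[.47,-.11,.36],R0)
P,R=target();print(P,(R0.inv()*R).magnitude()*57.3)
q=dict(s);q['eef_pos']=np.array([.47,-.11,.36]);step(q,P,R)
E
```

```text
0.034 (np.float64(213.1162966214512), np.float64(317.6193449049691))
0.038 (np.float64(203.1965104297293), np.float64(317.6262501723138))
0.042 (np.float64(193.07861445467995), np.float64(317.63329334595915))
-0.06 (np.float64(400.77504898302686), np.float64(317.4887136766753))
-0.028 (np.float64(200.81187255630496), np.float64(317.63644153211555))
-0.034 (np.float64(205.69862433721025), np.float64(317.61555674863706))
trans [-0.352  0.218 -0.046] twist [0. 0. 0.]
[ 0.46684142 -0.14051999  0.20711753] 76.76088106237862
trans [-0.032  0.026  0.204] twist [1.092 0.368 0.556]
```

>>> arm_command(steps=[{"translation":[-0.05,0.03,-0.045],"twist":[0,0,0],"fingers":-1},{"translation":[-0.12,0.075,-0.045],"twist":[0,0,0],"fingers":-1},{"translation":[-0.19,0.12,-0.045],"twist":[0,0,0],"fingers":-1},{"translation":[-0.26,0.163,-0.045],"twist":[0,0,0],"fingers":-1},{"translation":[-0.33,0.207,-0.045],"twist":[0,0,0],"fingers":-1}])

```text
time: 7.2
eef_pos: [0.4735, -0.0942, 0.3541]
tcp_rot: [0.928, 0.373, -0.001, -0.001]
contact_force: [0.3, -0.8, -1.1]
opening: 0.083
finger_force: 48.9
```

>>> arm_command(steps=[{"translation":[-0.02,0.013,0],"twist":[0.1,0.03,0.05],"fingers":-1},{"translation":[-0.02,0.013,0],"twist":[0.22,0.07,0.11],"fingers":-1},{"translation":[-0.02,0.013,0],"twist":[0.34,0.11,0.17],"fingers":-1},{"translation":[-0.02,0.013,0],"twist":[0.44,0.15,0.22],"fingers":-1},{"translation":[-0.02,0.013,0],"twist":[0.55,0.18,0.28],"fingers":-1}])

```text
time: 7.82
eef_pos: [0.4704, -0.1103, 0.3545]
tcp_rot: [0.929, 0.216, -0.021, -0.299]
contact_force: [0.2, -0.6, -0.8]
opening: 0.085
finger_force: 49.0
```

```bash
python3 - <<'E'
from h import *
s=get_state();print({k:np.round(s[k],3) for k in ('qpos','eef_pos','tcp_rot','opening','contact_force')})
P,R=target(off=(-.003,0,.019));step(s,P,R)
E
```

```text
{'qpos': array([-6.270e-01,  1.000e-03,  1.753e+00,  3.700e-01,  1.876e+00,
        5.100e-01]), 'eef_pos': array([ 0.47 , -0.11 ,  0.355]), 'tcp_rot': array([ 0.929,  0.216, -0.021, -0.299]), 'opening': np.float64(0.085), 'contact_force': array([ 0.237, -0.583, -0.847])}
trans [-0.035  0.14   0.139] twist [0.538 0.19  0.264]
```

>>> arm_command(steps=[{"translation":[-0.005,0.02,0.02],"twist":[0.11,0.04,0.05],"fingers":-1},{"translation":[-0.012,0.05,0.05],"twist":[0.22,0.08,0.11],"fingers":-1},{"translation":[-0.02,0.08,0.08],"twist":[0.33,0.12,0.16],"fingers":-1},{"translation":[-0.028,0.11,0.11],"twist":[0.44,0.155,0.21],"fingers":-1},{"translation":[-0.035,0.14,0.139],"twist":[0.538,0.19,0.264],"fingers":-1}])

```text
time: 8.45
eef_pos: [0.4704, -0.1407, 0.2065]
tcp_rot: [0.828, 0.043, -0.029, -0.559]
contact_force: [0.6, -0.9, -1.8]
opening: 0.084
finger_force: 49.1
```

```bash
python3 - <<'E'
from h import *
s=get_state();print({k:np.round(s[k],3) for k in ('qpos','eef_pos','tcp_rot','opening','contact_force')})
P,R=target(off=(-.003,0,.019));step(s,P,R)
pt=read_camera('top');ct=cam(pt);R0=Ro.from_quat(s['tcp_rot']);im=pt['pixels'].copy()
print('plate y,x',R0.apply([0,-1,0]),R0.apply([1,0,0]))
for X in [(-.063,-.031),(.035,-.031),(.035,-.009),(.057,-.009),(.057,.069),(-.063,.069)]:
    r=proj(ct,s['eef_pos']+R0.apply([X[0],-.004,X[1]]));print(np.round(r,1))
w=read_camera('wrist')['pixels'];sc=read_camera('scene')['pixels']
o=np.hstack([cv2.resize(im[160:290,340:460,::-1],(480,520),interpolation=cv2.INTER_CUBIC),cv2.resize(w[:,160:480,::-1],(300,375)).copy() if 0 else cv2.resize(sc[110:290,330:470,::-1],(320,520))]);cv2.imwrite('pics/f.png',o)
E
```

```text
{'qpos': array([-0.807,  0.368,  1.833,  0.658,  1.952,  0.562]), 'eef_pos': array([ 0.47 , -0.141,  0.207]), 'tcp_rot': array([ 0.828,  0.043, -0.029, -0.559]), 'opening': np.float64(0.084), 'contact_force': array([ 0.581, -0.908, -1.79 ])}
trans [-0.001 -0.001  0.   ] twist [-0. -0.  0.]
plate y,x [-0.03941129  0.37233219  0.92726236] [9.94524670e-01 1.04501608e-01 3.08638825e-04]
[253.7 459.8]
[204.8 452.6]
[206.4 441.4]
[195.8 439.9]
[201.5 402.1]
[258.6 409.2]
```

View pics/f.png

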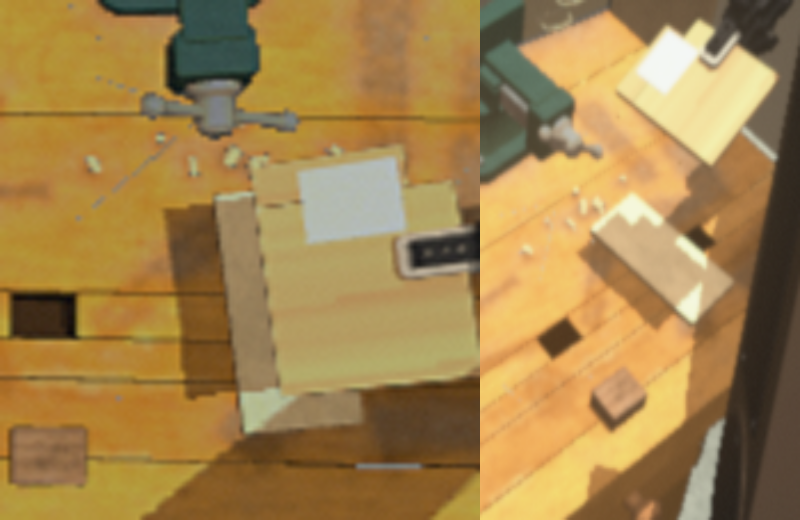

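The top view matches the predicted corners within about 1 px: the plate is label up, notch pointing away, and parallel to and centred over the strip. The offcut hasn't moved. I'll hold still, then hand in.

>>> arm_command(steps=[{"translation":[0,0,0],"twist":[0,0,0],"fingers":-1},{"translation":[0,0,0],"twist":[0,0,0],"fingers":-1},{"translation":[0,0,0],"twist":[0,0,0],"fingers":-1},{"translation":[0,0,0],"twist":[0,0,0],"fingers":-1}])

```text
time: 9.1
eef_pos: [0.4715, -0.141, 0.2103]
tcp_rot: [0.83, 0.046, -0.028, -0.556]
contact_force: [0.3, 0.1, -1.4]
opening: 0.085
finger_force: 49.0
```

```bash
python3 -c "
from h import *
s=get_state();print(s['eef_pos'],np.abs(s['dq']).max(),s['finger_force']);print(sign_off())"
```

```text
[ 0.47148671 -0.14102518  0.21034306] 0.010074713838006432 49.03452157974243
the job is handed in; nothing more can be done
None
```

I drew the notched plate out of its slot and handed the job in with the gripper holding it still, about 20 cm above the strip, centred and lined up, label face up (tipped about 68° from upright) and notched end pointing away; the other two plates were still standing after the lift.

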